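# Fish the blue adapter out from between the cartons

## Robot

A 7-joint arm with a two-finger parallel gripper is mounted at the origin on the work surface; the furniture and walls round the work are solid. World frame = base frame: x ahead of the robot, y to its left, z up, the work surface at z = 0. Lengths are in m, angles in rad, forces in N, time in s.
With the tool pointing down it reaches from about 0.4 to 0.85 m from the base axis. Payload 4.5 kg.
Tool frame: the origin (TCP) lies on the front face of the gripper's body, between the roots of the fingers; the fingertips stand 64 mm ahead of it and the grasp point (between the pads) lies 45 mm ahead of it; z points along the fingers, y is the line along which they close (so a half turn about z gives the same grasp; the last joint's range is limited). The gripper opens to 88 mm and grips with 3 to 60 N. Pads are 18 mm wide; open, the fingers measure 123 mm over their backs; the gripper's body (75 mm by 187 mm) begins 45 mm behind the grasp point.
Start: joints at [1.214, 0.689, -0.195, 1.565, 0.157, 0.902, -0.215], TCP at [0.238, -0.578, 0.303] pointing down, gripper open.
Joint ranges: [-3.01, 3.01], [-0.46, 2.08], [-1.47, 1.51], [0.13, 2.56], [-1, 4.14], [0.04, 2.09], [-2.66, 2.66]. Speed limits (rad/s): [2.57, 2.57, 3.14, 3.14, 3.14, 3.14, 3.14].

## Interface

Orientations are given as a unit quaternion [x, y, z, w].
In Python, from station import bot gives the robot as it stands. The module is installed in compiled form; this text tells all that it offers.
- The arm moves only by the tool send_rows, never from a script. Its argument "series" is a list that holds one entry, the list of rows, each a list of 7 numbers: the shift along the world's x, y, z in m, then the turn, a rotation vector about the world's x, y, z in degrees, then the closure in counts, from 0 (fully open) to 255 (shut). A call has 1 to 12 rows; each row shifts and turns the commanded pose from where the row before left it; what a row does not reach is not made up. A row lasts 1/10 s, in which the tool goes at most 50 mm and 8.59 degrees, less where a joint would pass 70% of its speed; a pose out of reach is approached as far as the arm can. A call is refused whole if a number of a shift passes 0.05 or a number of a turn 8.59, either way. A call with a gripper value outside its range is refused whole. The fingers move at their own pace and stop on an object; "squeeze" is the grip in N (left out, the last holds). Time passes only in rows, so rows that do not move let the fingers close. It gives the time, the measured TCP pose, the force, the opening and the grip force at its end, in the units of the state.
- bot.read_state(): the state, without advancing time (a new reading comes with each control period).
- bot.read_camera(name): name is "side" or "top"; returns the picture (400x640x3 uint8, blue, green, red); there is no depth.
- bot.get_calibration(name): a dict with "fov_y" (degrees; the focal length in pixels is half the picture's height over the tangent of half this angle, whatever the lens; pixels are square), "cx", "cy" (the principal point, pixels), "pose" (4x4, takes a point from camera to world coordinates). Camera axes: x right, y down, z forward; pixel columns grow to the right and rows downward; lengths in m; the calibration is good to about 2 mm. A picture is of the moment at which its call begins. get_calibration takes no time and is no camera call.
- bot.job_done(): hands the job in; it is judged then, once.
The state is a dict: "time": time; "q": joint angles; "dq": joint speeds; "joint_efforts": joint torques, N m; "tool_pos": TCP position; "tool_rot": TCP orientation; "contact_force": force on the tool from outside, world axes, zero at the start; "torque": the same for the moment, N m; "finger_gap": finger opening in m; "finger_force": force on a finger pad.
Only numpy, scipy, OpenCV 4.12 (cv2) and the standard library are available. Lean on these libraries where they do the work, as an engineer would, in place of code of your own. Each camera call takes 0.05 s, during which the arm holds its last target. There are 200 camera calls.

## Task

The blue USB adapter has dropped into the narrow gap between the white carton and the printed carton behind it. Take the bent rod by its orange handle, set its foot down in the gap behind the adapter, and draw the adapter along the desk right out through the open end of the gap without touching it with the gripper. Then let go of the rod so that rod and adapter both lie on the open desk, entirely out of the gap.

Things in the scene. Friction and masses are not known exactly. Their poses are not given: they have to be found in the camera images.
- usb_adapter: blue USB adapter lying flat in the gap, 26 wide (x) x 64 long (y) x 14 mm high. Origin: centre of its underside. +y end: metal plug 12 mm wide (last 14 mm), pointing roughly to the gap's mouth; the flat blue end at y = -32 mm points into the gap. Centre 55 to 95 mm inside the mouth.
- hook_rod: bent rod on the desk: orange handle 90 long (x) x 22 wide (y) x 34 mm high; a 7 mm steel rod runs on along +x at 26 mm height (22 mm free below it, so it passes over the adapter), steps 13 mm to -y, bends straight down and ends in a 33 mm wide cross foot along y. Origin: centre of the handle's underside; grip there from above across the 22 mm. z up. 0.12 kg.
- hook_foot (a point): middle of the rod's 7 mm thick cross foot: 215 mm ahead (+x) of the handle's origin, 3.5 mm above its underside (the foot stands on the desk when the handle does); axes as for the rod
- gap_mouth (a point): middle of the gap's open right-hand end at desk level. +y points straight into the gap, x across it. Gap 50 mm wide, open above, between a white carton 68 mm high (nearer the robot) and a white-and-blue printed one lying on edge, 88 mm high; 166 mm in, a standing bottle closes it. All three are fixed. The desk is clear for 270 mm outside the mouth but for the rod.
Not all that is in view belongs to the job. There is more than one size of the usb_adapter; the one meant has the size given above.

How it is judged:
On the way:
1. the rod's foot is down in the gap behind the adapter, on the side away from the mouth (y of hook_foot in the frame of usb_adapter below -0.03 m and x of hook_foot in the frame of usb_adapter between -0.025 and 0.025 m and y of usb_adapter in the frame of gap_mouth above 0 m and height (world z) of hook_foot below 0.014 m), for 0.1 s.
At the end, for the whole second after the job is handed in: The adapter lies at rest on the desk with its centre at least 34 mm outside the gap's mouth (so all of it is out), and the released rod lies at rest on the desk with its foot outside the mouth too (y of usb_adapter in the frame of gap_mouth below -0.034 m and height (world z) of usb_adapter between -0.02 and 0.03 m and linear speed of each of usb_adapter, hook_rod below 0.02 m/s and y of hook_foot in the frame of gap_mouth below 0 m and height (world z) of hook_rod between -0.02 and 0.03 m and height (world z) of hook_foot below 0.05 m); the robot touches nothing.
It fails at once if the gripper touches the adapter (contact force between any of the fingers, the arm and usb_adapter above 0.3 N).
It also fails if it takes over 45 s, if anything falls off the work surface, if the arm or the gripper's body presses on something with over 40 N, if the wrist force passes 120 N, or if a joint passes its speed limit or range.

## Working session

There is one attempt and no reset: what is moved stays moved. The work goes in short steps, Python scripts to look and compute and a tool call to move; the robot and the scene stay as the last step left them, time stands still between calls to the robot, and variables do not carry over. Pictures are saved under pics/ and viewed, at most 10 in all, crops included, and the job is handed in when it is done.

Besides the shell and the picture viewer there is one more tool, called after ">>>" in YAML: its name, and indented under it one key for each argument. send_rows: Moves the arm, as the interface text tells. Its arguments: {"type":"object","properties":{"series":{"type":"array","items":{"type":"array","items":{"type":"array","items":{"type":"number"}}}},"squeeze":{"type":"number"}},"required":["series"]}

```bash
mkdir -p pics
cat > h.py <<'E'
import numpy as np, cv2
from station import bot
def cal(n):
    c=bot.get_calibration(n); f=200/np.tan(np.radians(c["fov_y"])/2); return c,f,np.array(c["pose"])
def ray(n,u,v,z):
    c,f,T=cal(n); d=T[:3,:3]@np.array([(u-c["cx"])/f,(v-c["cy"])/f,1]); o=T[:3,3]
    return o+d*(z-o[2])/d[2]
def proj(n,p):
    c,f,T=cal(n); q=T[:3,:3].T@(np.array(p)-T[:3,3]); return np.array([f*q[0]/q[2]+c["cx"],f*q[1]/q[2]+c["cy"]])
E
python3 - <<'E'
from h import *
np.set_printoptions(precision=4,suppress=True)
for n in("top","side"):
    im=bot.read_camera(n); cv2.imwrite(f"pics/{n}0.png",im); print(cal(n))
s=bot.read_state(); print(s)
E
```

```text
({'fov_y': 42.4332736966049, 'cx': 322.5012465496788, 'cy': 198.91268950614997, 'pose': array([[-0.0128, -0.9903,  0.1384,  0.3386],
       [-0.9999,  0.0134,  0.0031, -0.0315],
       [-0.005 , -0.1384, -0.9904,  1.0912],
       [ 0.    ,  0.    ,  0.    ,  1.    ]])}, np.float64(515.1870338629548), array([[-0.0128, -0.9903,  0.1384,  0.3386],
       [-0.9999,  0.0134,  0.0031, -0.0315],
       [-0.005 , -0.1384, -0.9904,  1.0912],
       [ 0.    ,  0.    ,  0.    ,  1.    ]]))
({'fov_y': 46.85497787952089, 'cx': 308.63552337264457, 'cy': 198.9232428097071, 'pose': array([[-0.9984, -0.0437,  0.0368,  0.454 ],
       [-0.054 ,  0.5131, -0.8566,  0.7208],
       [ 0.0185, -0.8572, -0.5146,  0.4904],
       [ 0.    ,  0.    ,  0.    ,  1.    ]])}, np.float64(461.56504421143177), array([[-0.9984, -0.0437,  0.0368,  0.454 ],
       [-0.054 ,  0.5131, -0.8566,  0.7208],
       [ 0.0185, -0.8572, -0.5146,  0.4904],
       [ 0.    ,  0.    ,  0.    ,  1.    ]]))
{'time': 0.1, 'q': array([ 1.2138,  0.6899, -0.1945,  1.5663,  0.1573,  0.9025, -0.2151]), 'dq': array([ 0.0004, -0.0024, -0.0014, -0.0037,  0.0023, -0.0009, -0.0001]), 'joint_efforts': array([ -0.0037, -52.8498,  -1.2712, -15.3837,  -0.0525,   0.002 ,
         0.    ]), 'tool_pos': array([ 0.2379, -0.5774,  0.302 ]), 'tool_rot': array([ 0.981 ,  0.1942, -0.0002, -0.0008]), 'contact_force': array([-0.6632, -0.4304,  0.2459]), 'torque': array([0.029 , 0.0655, 0.0209]), 'finger_force': 0.0, 'finger_gap': 0.08809699087784312}
```

View pics/top0.png

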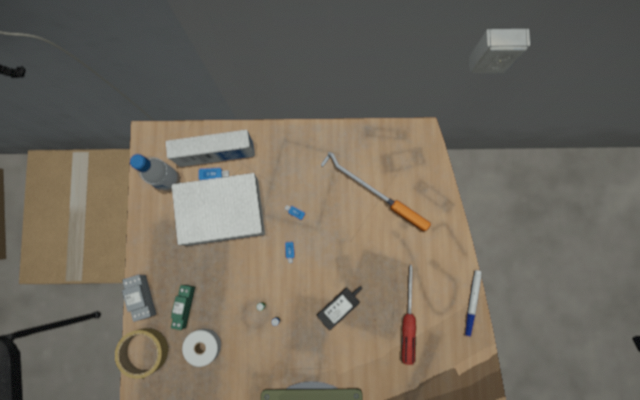

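View pics/side0.png

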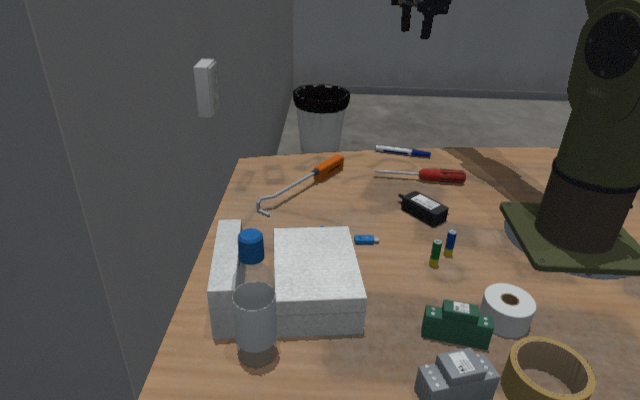

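The top view shows the white carton at (217,208), the printed carton at (209,148), the bottle at (155,170), and the target adapter in the gap at about (212,174). The rod's handle is at (410,215) and its foot near (330,160). The small blue sticks at (296,212) and (290,250) are decoys.

Run:
```python
from h import *
np.set_printoptions(precision=4,suppress=True)
im=np.mean([bot.read_camera("top").astype(float) for _ in range(2)],0).astype(np.uint8)
hsv=cv2.cvtColor(im,cv2.COLOR_BGR2HSV)
m=cv2.inRange(hsv,(4,170,120),(16,255,255)); m[:, :380]=0; m[240:]=0
c=max(cv2.findContours(m,0,2)[0],key=cv2.contourArea)
r=cv2.minAreaRect(c); b=cv2.boxPoints(r); print("handle",r,[ray("top",*p,0.034)[:2] for p in b])
m=cv2.inRange(hsv,(98,130,80),(118,255,255)); m[:,:190]=0;m[:,250:]=0;m[185:]=0;m[:160]=0
for c in cv2.findContours(m,0,2)[0]:
    if cv2.contourArea(c)>8:
        r=cv2.minAreaRect(c); print("blue",r,[ray("top",*p,0.014)[:2] for p in cv2.boxPoints(r)])
a=cv2.resize(im[115:255,125:275],None,fx=5,fy=4.2857*1,interpolation=cv2.INTER_CUBIC)[:600]
a=cv2.resize(im[120:250,120:275],None,fx=4.5,fy=4.5,interpolation=cv2.INTER_CUBIC)
b=cv2.resize(im[140:240,310:440],None,fx=6,fy=6,interpolation=cv2.INTER_CUBIC)
cv2.imwrite("pics/a.png",a);cv2.imwrite("pics/b.png",b)
```

```text
handle ((410.395263671875, 215.19151306152344), (41.87348175048828, 9.165254592895508), 34.38034439086914) [array([ 0.4673, -0.1685]), array([ 0.4829, -0.1797]), array([ 0.4329, -0.2491]), array([ 0.4175, -0.2378])]
blue ((209.5, 173.5), (9.0, 21.0), 90.0) [array([0.5571, 0.2343]), array([0.5565, 0.1895]), array([0.537 , 0.1892]), array([0.5376, 0.2339])]
```

View pics/a.png

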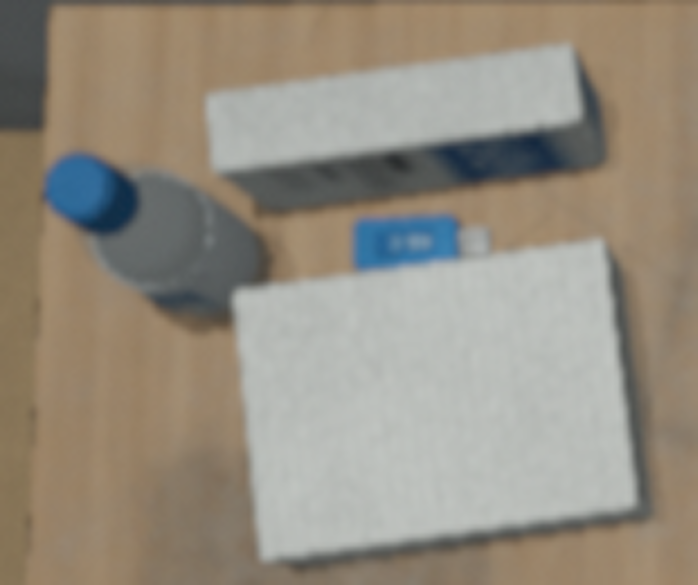

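View pics/b.png

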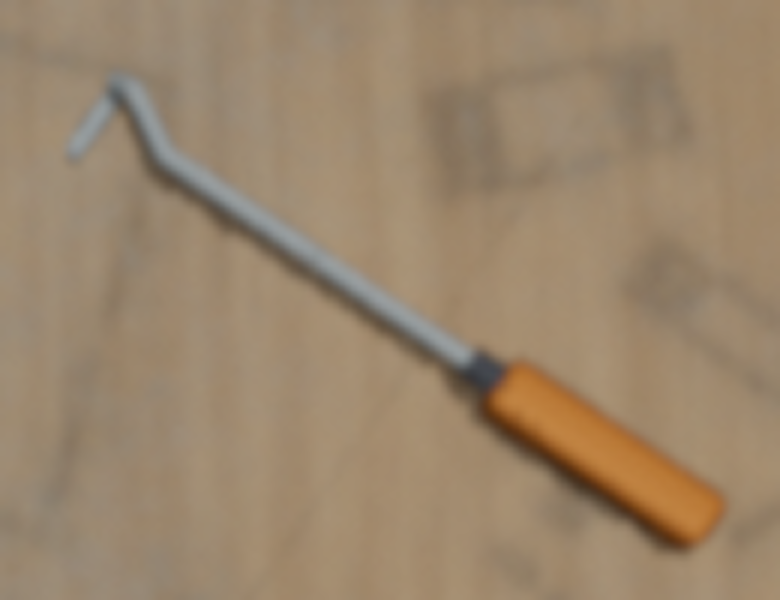

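Crop a (4.5×, offset 120,120) shows the gap edges: white carton's top edge from (237,290) to (605,240), printed carton's top near edge from (212,168) to (583,122), and its base corner at about (603,165). The adapter's flat end is at x≈356 and its plug tip at (490,240). Crop b (6×, offset 310,140) shows the foot running from (118,80) to (72,155).

Run:
```python
from h import *
np.set_printoptions(precision=4,suppress=True)
A=lambda u,v,z: ray("top",120+u/4.5,120+v/4.5,z)[:2]
B=lambda u,v,z: ray("top",310+u/6,140+v/6,z)[:2]
w1,w2=A(237,290,.068),A(605,240,.068); p1,p2=A(212,168,.088),A(583,122,.088); pb=A(603,163,0);pb1=A(258,213,0)
print("white",w1,w2,"printed",p1,p2,pb1,pb)
for a,b in((w1,w2),(p1,p2),(pb1,pb)): d=a-b; print(np.degrees(np.arctan2(d[1],d[0])),np.linalg.norm(d))
d=(w1-w2)/np.linalg.norm(w1-w2); n=np.array([d[1],-d[0]])
print("d",d,"n",n,"width",(p2-w2)@n,(pb-w2)@n,"along",(p2-w2)@d,(pb-w2)@d)
for nm,uv,z in(("fl top far",(357,217),.014),("right far",(458,216),.014),("right near",(459,262),.014),("left near",(357,268),.014),("plug",(490,240),.007),("plug far",(490,228),.01),("plug near",(490,256),.01)):
    p=A(*uv,z); print(nm,p,"in",(p-w2)@d,"across",(p-w2)@n)
h=np.array([.450,-.2088]); f0,f1=B(116,86,.0035),B(72,157,.007); f=(f0+f1)/2
print("foot",f0,f1,f-h,np.linalg.norm(f-h),np.degrees(np.arctan2(*(f-h)[::-1])))
```

```text
white [0.5152 0.2734] [0.5357 0.1086] printed [0.5666 0.2801] [0.5852 0.1159] [0.5643 0.2846] [0.5865 0.1191]
97.09191600507015 0.1661316004009383
96.4462004290935 0.16521394777481085
97.64098199146062 0.16706561153198654
d [-0.1235  0.9923] n [0.9923 0.1235] width 0.0500252094711693 0.051693136272254414 along 0.0011477679712174362 0.004128656863330261
fl top far [0.5588 0.2336] in 0.12118860272623008 across 0.03835443164096104
right far [0.5586 0.1857] in 0.07369836181359114 across 0.03226510644127049
right near [0.5365 0.1849] in 0.07564906487366878 across 0.010202412438649057
left near [0.5342 0.2331] in 0.12372322251262956 across 0.013950137754592863
plug [0.5482 0.1717] in 0.06109260574284708 across 0.020200416035884364
plug far [0.5534 0.1712] in 0.059961505329340095 across 0.025316979630435162
plug near [0.5399 0.171 ] in 0.061464375025184016 across 0.011886632909840548
foot [ 0.5876 -0.044 ] [ 0.5611 -0.0279] [0.1243 0.1728] 0.21288760582195904 54.27242117919524
```

>>> send_rows:
  series:
    - [[0.0177, 0.0307, -0.0143, 0, 0, 2.65, 0], [0.0177, 0.0307, -0.0143, 0, 0, 2.65, 0], [0.0177, 0.0307, -0.0143, 0, 0, 2.65, 0], [0.0177, 0.0307, -0.0143, 0, 0, 2.65, 0], [0.0177, 0.0307, -0.0143, 0, 0, 2.65, 0], [0.0177, 0.0307, -0.0143, 0, 0, 2.65, 0], [0.0177, 0.0307, -0.0143, 0, 0, 2.65, 0], [0.0177, 0.0307, -0.0143, 0, 0, 2.65, 0], [0.0177, 0.0307, -0.0143, 0, 0, 2.65, 0], [0.0177, 0.0307, -0.0143, 0, 0, 2.65, 0], [0.0177, 0.0307, -0.0143, 0, 0, 2.65, 0], [0, 0, 0, 0, 0, 2.65, 0]]
  squeeze: 45

```text
time: 1.4
tool_pos: [0.4359, -0.2341, 0.144]
tool_rot: [0.887, 0.461, 0.001, -0.002]
contact_force: [0.5, -0.9, 0.7]
finger_gap: 0.088
finger_force: 0.0
```

>>> send_rows:
  series:
    - [[0.0141, 0.0253, -0.01, 0, 0, 0, 0], [0, 0, -0.01, 0, 0, 0, 0], [0, 0, 0, 0, 0, 0, 0], [0, 0, 0, 0, 0, 0, 0]]

```text
time: 1.8
tool_pos: [0.4461, -0.2162, 0.1254]
tool_rot: [0.891, 0.455, -0.001, 0.0]
contact_force: [0.1, -0.5, -0.1]
finger_gap: 0.088
finger_force: 0.0
```

>>> send_rows:
  series:
    - [[0.004, 0.0074, -0.01, 0, 0, 0, 0], [0, 0, -0.015, 0, 0, 0, 0], [0, 0, -0.015, 0, 0, 0, 0], [0, 0, -0.01, 0, 0, 0, 0], [0, 0, -0.006, 0, 0, 0, 0], [0, 0, 0, 0, 0, 0, 0], [0, 0, 0, 0, 0, 0, 0]]

```text
time: 2.5
tool_pos: [0.451, -0.2076, 0.0696]
tool_rot: [0.89, 0.455, 0.0, 0.0]
contact_force: [-0.3, -0.2, -0.5]
finger_gap: 0.0881
finger_force: 0.0
```

>>> send_rows:
  series:
    - [[0, 0, 0, 0, 0, 0, 200], [0, 0, 0, 0, 0, 0, 255], [0, 0, 0, 0, 0, 0, 255], [0, 0, 0, 0, 0, 0, 255], [0, 0, 0, 0, 0, 0, 255], [0, 0, 0, 0, 0, 0, 255], [0, 0, 0, 0, 0, 0, 255], [0, 0, 0, 0, 0, 0, 255]]

```text
time: 3.3
tool_pos: [0.4509, -0.2075, 0.0694]
tool_rot: [0.89, 0.455, -0.0, -0.0]
contact_force: [0.2, -0.4, 0.1]
finger_gap: 0.0267
finger_force: 0.0
```

>>> send_rows:
  series:
    - [[0, 0, 0, 0, 0, 0, 255], [0, 0, 0, 0, 0, 0, 255], [0, 0, 0, 0, 0, 0, 255], [0, 0, 0, 0, 0, 0, 255]]

```text
time: 3.7
tool_pos: [0.451, -0.2075, 0.0695]
tool_rot: [0.89, 0.455, 0.0, 0.0]
contact_force: [0.5, 0.6, 0.1]
finger_gap: 0.0217
finger_force: 45.0
```

>>> send_rows:
  series:
    - [[0, 0, 0.02, 0, 0, 0, 255], [0, 0, 0.04, 0, 0, 0, 255], [0, 0, 0.04, 0, 0, 0, 255], [0.014, 0.02, 0.01, 0, 0, 4.3, 255], [0.014, 0.024, 0, 0, 0, 4.3, 255], [0.014, 0.024, 0, 0, 0, 4.3, 255], [0.014, 0.024, 0, 0, 0, 4.3, 255], [0.014, 0.024, 0, 0, 0, 4.3, 255], [0.014, 0.024, 0, 0, 0, 4.3, 255], [0.014, 0.024, 0, 0, 0, 4.3, 255], [0.014, 0.024, 0, 0, 0, 4.3, 255], [0.0065, 0.018, 0, 0, 0, 4.3, 255]]

```text
time: 4.9
tool_pos: [0.5701, 0.0006, 0.1793]
tool_rot: [0.687, 0.726, 0.001, -0.0]
contact_force: [-0.0, 0.8, -1.7]
finger_gap: 0.0216
finger_force: 45.0
```

>>> send_rows:
  series:
    - [[0, 0, 0, 0, 0, 4.3, 255], [0, 0, 0, 0, 0, 0, 255], [0, 0, 0, 0, 0, 0, 255]]

```text
time: 5.2
tool_pos: [0.5688, -0.0022, 0.1791]
tool_rot: [0.662, 0.749, -0.001, -0.0]
contact_force: [-0.7, -0.0, -1.0]
finger_gap: 0.0212
finger_force: 45.0
```

Run:
```python
from h import *
im=bot.read_camera("top"); cv2.imwrite("pics/c.png",cv2.resize(im[100:260,120:320],None,fx=3.7,fy=3.7,interpolation=cv2.INTER_CUBIC))
im=bot.read_camera("side"); cv2.imwrite("pics/d.png",im)
```

```text
(no output)
```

View pics/c.png

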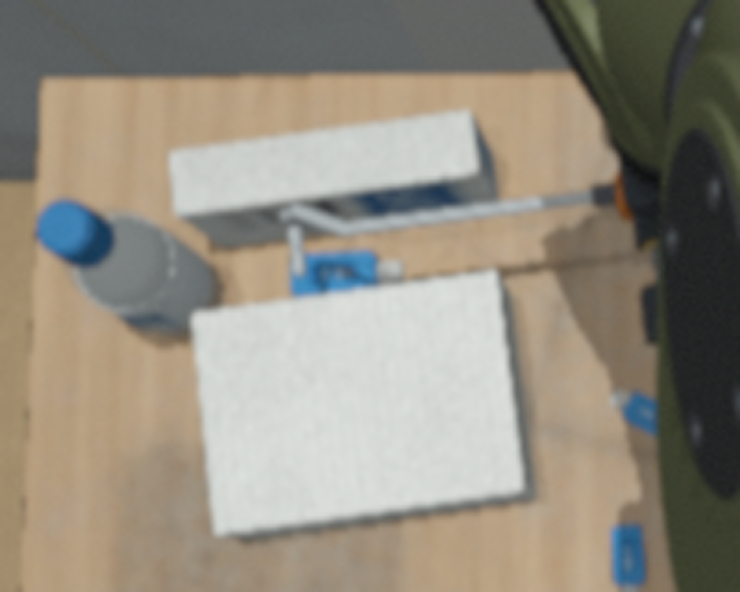

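The top view shows the rod over the gap with its foot spanning (290,212)–(297,275) in the crop, heading parallel to the gap. I'll check for sag in the side view.

Run:
```python
from h import *
np.set_printoptions(precision=4,suppress=True)
w2=np.array([.5357,.1086]); d=np.array([-.1235,.9923]); n=np.array([.9923,.1235])
for uv in((290,212),(297,275),(294,244)):
    p=ray("top",120+uv[0]/3.7,100+uv[1]/3.7,.113)[:2]; print(p,"in",(p-w2)@d,"across",(p-w2)@n)
t=np.array([.5688,-.0022]); f=t+.214*d
print("exp",f,(f-w2)@d,(f-w2)@n)
for k in(-.0165,.0165): print(proj("side",[*(f+k*n),.1135]),proj("top",[*(f+k*n),.1135]))
im=cv2.imread("pics/d.png"); cv2.imwrite("pics/e.png",cv2.resize(im[130:300,180:350],None,fx=3.5,fy=3.5,interpolation=cv2.INTER_CUBIC))
```

```text
[0.5602 0.2115] in 0.09909764296563205 across 0.03699293264853713
[0.5265 0.2072] in 0.09893808067266303 across 0.0030483337066540693
[0.543  0.2091] in 0.09878567852397964 across 0.019679525773043487
exp [0.5424 0.2102] 0.09994637955999998 0.01916132999999998
[271.4845 240.2358] [199.7099 174.5412]
[247.3723 240.8665] [197.9515 157.9663]
```

View pics/e.png

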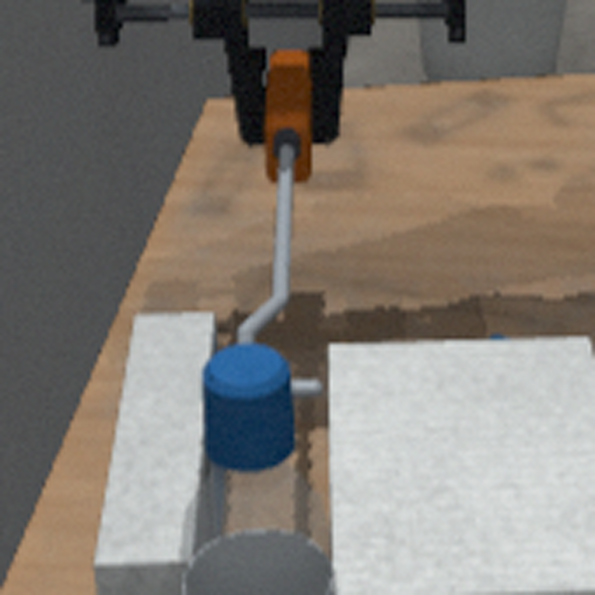

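The foot's right end sits at (320,386) in the crop, exactly where a level rod should be, so there is no sag. Next I'll move over the free spot and lower it.

>>> send_rows:
  series:
    - [[0.0, 0.02, 0, 0, 0, 0, 255], [0, 0.023, 0, 0, 0, 0, 255], [0, 0, 0, 0, 0, 0, 255], [0, 0, 0, 0, 0, 0, 255]]

```text
time: 5.7
tool_pos: [0.5692, 0.0412, 0.1795]
tool_rot: [0.661, 0.75, -0.0, 0.0]
contact_force: [0.2, 0.2, -1.1]
finger_gap: 0.0218
finger_force: 45.0
```

>>> send_rows:
  series:
    - [[0, 0, -0.015, 0, 0, 0, 255], [0, 0, -0.02, 0, 0, 0, 255], [0, 0, -0.02, 0, 0, 0, 255], [0, 0, -0.02, 0, 0, 0, 255], [0, 0, -0.015, 0, 0, 0, 255], [0, 0, 0, 0, 0, 0, 255], [0, 0, 0, 0, 0, 0, 255]]

```text
time: 6.4
tool_pos: [0.5695, 0.0409, 0.0896]
tool_rot: [0.662, 0.75, -0.0, 0.0]
contact_force: [0.4, 0.0, -0.8]
finger_gap: 0.0215
finger_force: 45.0
```

>>> send_rows:
  series:
    - [[0, 0, -0.01, 0, 0, 0, 255], [0, 0, -0.006, 0, 0, 0, 255], [0, 0, -0.003, 0, 0, 0, 255], [0, 0, 0, 0, 0, 0, 255], [0, 0, 0, 0, 0, 0, 255], [0, 0, 0, 0, 0, 0, 255]]

```text
time: 7.0
tool_pos: [0.5696, 0.0416, 0.0707]
tool_rot: [0.661, 0.75, 0.0, 0.0]
contact_force: [0.3, 0.6, -0.7]
finger_gap: 0.0212
finger_force: 45.0
```

Run:
```python
from h import *
im=bot.read_camera("top"); cv2.imwrite("pics/f.png",cv2.resize(im[130:220,130:270],None,fx=5,fy=5,interpolation=cv2.INTER_CUBIC))
```

```text
(no output)
```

View pics/f.png

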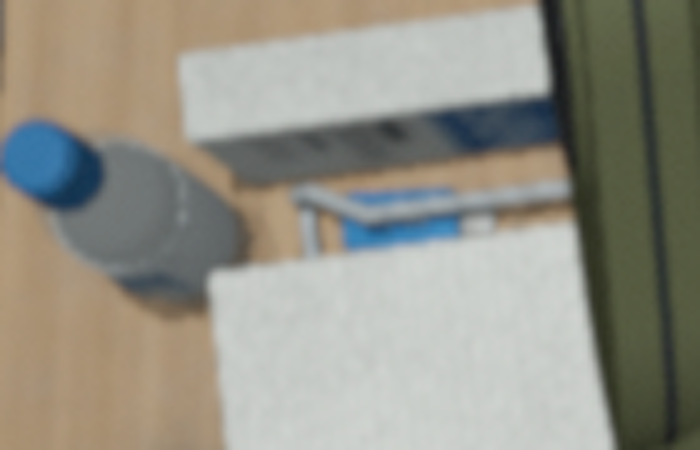

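The foot stands behind the adapter's flat end at crop (310,235), with clear space between. Now I'll pull.

>>> send_rows:
  series:
    - [[0.0005, -0.004, 0, 0, 0, 0, 255], [0.001, -0.008, 0, 0, 0, 0, 255], [0.001, -0.008, 0, 0, 0, 0, 255], [0.001, -0.008, 0, 0, 0, 0, 255], [0.001, -0.008, 0, 0, 0, 0, 255], [0.001, -0.008, 0, 0, 0, 0, 255], [0.001, -0.008, 0, 0, 0, 0, 255], [0.001, -0.008, 0, 0, 0, 0, 255], [0.001, -0.008, 0, 0, 0, 0, 255], [0.001, -0.008, 0, 0, 0, 0, 255], [0.001, -0.008, 0, 0, 0, 0, 255], [0.0005, -0.004, 0, 0, 0, 0, 255]]

```text
time: 8.25
tool_pos: [0.5804, -0.0479, 0.0704]
tool_rot: [0.662, 0.75, -0.0, 0.0]
contact_force: [0.5, 1.8, -0.9]
finger_gap: 0.0218
finger_force: 45.0
```

>>> send_rows:
  series:
    - [[0.0005, -0.004, 0, 0, 0, 0, 255], [0.001, -0.008, 0, 0, 0, 0, 255], [0.001, -0.008, 0, 0, 0, 0, 255], [0.001, -0.008, 0, 0, 0, 0, 255], [0.001, -0.008, 0, 0, 0, 0, 255], [0.001, -0.008, 0, 0, 0, 0, 255], [0.001, -0.008, 0, 0, 0, 0, 255], [0.001, -0.008, 0, 0, 0, 0, 255], [0.001, -0.008, 0, 0, 0, 0, 255], [0.001, -0.008, 0, 0, 0, 0, 255], [0.001, -0.008, 0, 0, 0, 0, 255], [0.0005, -0.004, 0, 0, 0, 0, 255]]

```text
time: 9.45
tool_pos: [0.5914, -0.1358, 0.0704]
tool_rot: [0.662, 0.75, -0.0, 0.0]
contact_force: [-0.3, 0.6, -0.6]
finger_gap: 0.0218
finger_force: 45.0
```

Run:
```python
from h import *
im=bot.read_camera("top"); cv2.imwrite("pics/g.png",cv2.resize(im[120:270,170:370],None,fx=3.7,fy=3.7,interpolation=cv2.INTER_CUBIC))
print(bot.read_state()["tool_pos"])
```

```text
[ 0.59137828 -0.13637227  0.07037481]
```

View pics/g.png

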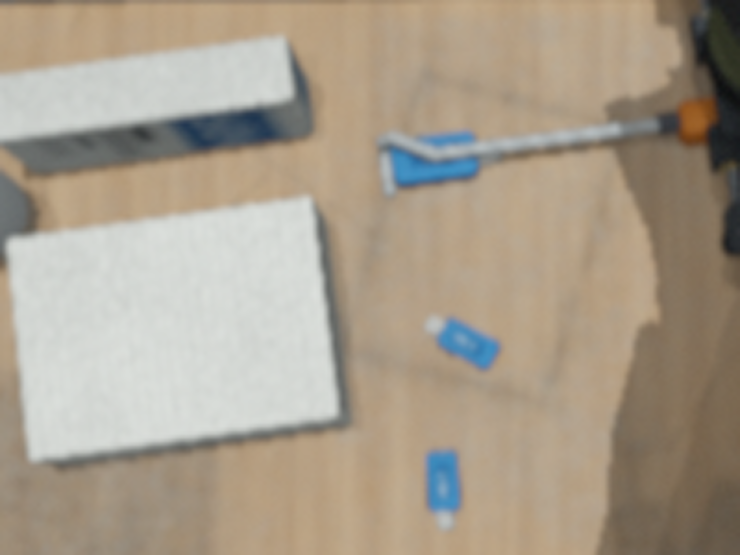

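The adapter, at crop (435,160), and the foot, at (388,165), are both clear of the mouth (x≈315). I'll lower the rod the last millimetre, open and rise.

>>> send_rows:
  series:
    - [[0, 0, -0.001, 0, 0, 0, 255], [0, 0, 0, 0, 0, 0, 255], [0, 0, 0, 0, 0, 0, 150], [0, 0, 0, 0, 0, 0, 80], [0, 0, 0, 0, 0, 0, 0], [0, 0, 0, 0, 0, 0, 0], [0, 0, 0, 0, 0, 0, 0], [0, 0, 0, 0, 0, 0, 0], [0, 0, 0, 0, 0, 0, 0], [0, 0, 0, 0, 0, 0, 0]]

```text
time: 10.5
tool_pos: [0.5914, -0.1345, 0.0694]
tool_rot: [0.661, 0.75, 0.0, 0.0]
contact_force: [-0.0, 0.5, -0.2]
finger_gap: 0.0837
finger_force: 0.0
```

>>> send_rows:
  series:
    - [[0, 0, 0.005, 0, 0, 0, 0], [0, 0, 0.015, 0, 0, 0, 0], [0, 0, 0.02, 0, 0, 0, 0], [0, 0, 0.03, 0, 0, 0, 0], [0, 0, 0.03, 0, 0, 0, 0], [0, 0, 0, 0, 0, 0, 0], [0, 0, 0, 0, 0, 0, 0], [0, 0, 0, 0, 0, 0, 0]]

```text
time: 11.3
tool_pos: [0.5908, -0.1346, 0.169]
tool_rot: [0.661, 0.75, -0.0, -0.0]
contact_force: [0.0, -0.3, 0.1]
finger_gap: 0.0884
finger_force: 0.0
```

Run:
```python
from h import *
im=bot.read_camera("side"); cv2.imwrite("pics/i.png",cv2.resize(im[110:290,180:420],None,fx=3,fy=3,interpolation=cv2.INTER_CUBIC))
```

```text
(no output)
```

View pics/i.png

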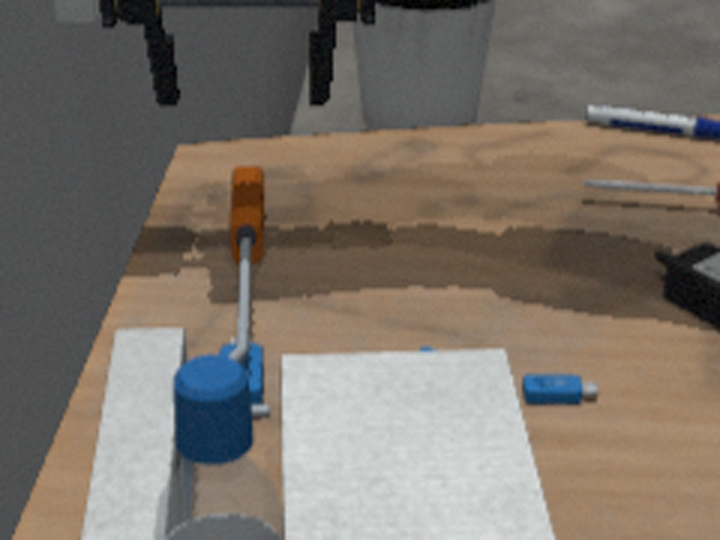

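The rod stands flat on the desk with its handle at (248,215), the adapter is beside the foot at (258,370), and the gripper is clear above. I'll hand it in.

```bash
python3 -c "
from station import bot
print(bot.job_done())"
```

```text
the job is handed in; nothing more can be done
None
```

I drew the adapter out of the gap with the rod, let the rod go and handed the job in at about 11 s; the last pictures show both lying on the open desk outside the mouth, but no verdict came back.

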